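Line up the hand bells on the tuning board

ROBOT

A 6-joint arm with a two-finger parallel gripper is mounted at the origin on the work surface. World frame = base frame: x ahead of the robot, y to its left, z up, the work surface at z = 0. Lengths are in mm, angles in degrees, forces in N, time in s.
With the tool pointing down it reaches from about 300 to 850 mm from the base axis. Payload 4.2 kg.
Tool frame: the origin (TCP) lies between the finger pads; the fingertips stand 11 mm ahead of it and the grasp point (between the pads) lies 8 mm behind it (env.tips_ahead is the distance from the TCP to the fingertips, in mm); z points along the fingers, y is the line along which they close (so a half turn about z gives the same grasp; the last joint's range is limited). The gripper opens to 91 mm and grips with 3 to 60 N. Pads are 32 mm wide; open, the fingers measure 118 mm over their backs; the gripper's body (76 mm by 178 mm) begins 60 mm behind the grasp point.
Start: joints at [64.973, 18.312, 89.639, -0, 72.044, -1.146], TCP at [232.786, 525.791, 188.876] pointing down, gripper open.
Joint ranges: [-177.97, 177.97], [-48.28, 115.42], [12.27, 149.76], [-77.06, 257.06], [2.81, 150.46], [-146.56, 146.56]. Speed limits (degrees/s): [147.25, 147.25, 180, 180, 180, 180].

INTERFACE

Orientations are given as [roll, pitch, yaw] about the fixed x, y, z axes, in that order (R = Rz(yaw) Ry(pitch) Rx(roll)).
In Python, from workcell import env, cams gives the robot as it stands.
- The arm moves only by the tool step_arm, never from a script. Its arguments are lists of equal length, an entry for each row: "linear": the shift along the tool's x, y, z in units of 30 cm (1.0 is 30 cm), a list of three; "turn": the turn about the tool's z in units of 360 degrees (1.0 is 360 degrees). In form: {"linear": [[tx, ty, tz], ...], "turn": [turn, ...]}. A call has 1 to 20 rows; each row is the pose to reach, as a shift and turn from the pose commanded when the call began, along the tool's axes at that moment, turning the shorter way round; what a row does not reach only later rows make up. A row lasts 1/8 s, in which the tool goes at most 62.5 mm and 10.7 degrees, less where a joint would pass 70% of its speed; a pose out of reach is approached as far as the arm can. A call with a number of a shift or a turn outside -1 to 1 is refused whole. A call with a gripper value outside its range is refused whole. "fingers" is the closure, from -1 (fully open) to 1 (shut), so that 0 is half open, set as the call begins (left out, the last holds). The fingers move at their own pace and stop on an object; "force" is the grip in N (left out, the last holds). Time passes only in rows, so rows that repeat a pose let the fingers close. It gives the time, the measured TCP pose, the force, the opening and the grip force at its end, in the units of the state.
- env.state(): the state, without advancing time (a new reading comes with each control period).
- cams.grab_frame(name): name is "scene" or "top" or "wrist"; returns a dict with "color" (384x512x3 uint8, blue, green, red), "fx", "fy", "cx", "cy" (pixels), "extrinsics" (4x4, takes a point from camera to world coordinates); the wrist camera has in their place "tool_from_camera" (4x4, takes a point from camera to tool coordinates, whose origin is the TCP and whose axes are the flange's). Camera axes: x right, y down, z forward; pixel columns grow to the right and rows downward; lengths in mm; the calibration is good to about 2 mm. The wrist camera is an equidistant fisheye: a pixel r from the principal point sees the ray r / f radians off the axis. A picture is of the moment at which its call begins: read the wrist's pose just before it. There is no depth.
- env.job_done(): hands the job in; it is judged then, once.
The state is a dict: "time_s": time; "qpos": joint angles; "qvel": joint speeds; "effort": joint torques, N m; "ee_pos": TCP position; "ee_rot": TCP orientation; "force": force on the tool from outside, world axes, zero at the start; "torque": the same for the moment, N m; "gripper_width": finger opening in mm; "gripper_force": force on a finger pad.
Only numpy, scipy, OpenCV 4.12 (cv2) and the standard library are available. Lean on these libraries where they do the work, as an engineer would, in place of code of your own. Each camera call takes 0.05 s, during which the arm holds its last target. There are 200 camera calls.

TASK

Line the four brass hand bells up by size on the board with the cork discs: the largest on the disc next to the tall steel stop, then each smaller one on the next disc, so that the smallest ends up at the far end. Stand every bell upright and centred on its own disc, set it down gently rather than dropping it, and do not knock any bell over.

Things in the scene. Friction and masses are not known exactly. Their poses are not given: they have to be found in the camera images.
- bell_44_center (a point): The smallest of four loose hand bells standing upright, mouth down: cast brass body flaring to a flat round mouth 44 mm across, 36 mm tall, with an upright dark wooden handle on top (straight round cylinder, 22 mm diameter, 50 mm long). 86 mm tall in all. The point lies on the bell's axis half-way up, 43 mm above the mouth, so the middle of the handle is 18 mm above the point; z points up along the handle. Grip it by the handle.
- bell_54_center (a point): The second smallest of four loose hand bells standing upright, mouth down: cast brass body flaring to a flat round mouth 54 mm across, 44 mm tall, with an upright dark wooden handle on top (straight round cylinder, 22 mm diameter, 50 mm long). 94 mm tall in all. The point lies on the bell's axis half-way up, 47 mm above the mouth, so the middle of the handle is 22 mm above the point; z points up along the handle. Grip it by the handle.
- bell_64_center (a point): The second largest of four loose hand bells standing upright, mouth down: cast brass body flaring to a flat round mouth 64 mm across, 52 mm tall, with an upright dark wooden handle on top (straight round cylinder, 22 mm diameter, 50 mm long). 102 mm tall in all. The point lies on the bell's axis half-way up, 51 mm above the mouth, so the middle of the handle is 26 mm above the point; z points up along the handle. Grip it by the handle.
- bell_74_center (a point): The largest of four loose hand bells standing upright, mouth down: cast brass body flaring to a flat round mouth 74 mm across, 60 mm tall, with an upright dark wooden handle on top (straight round cylinder, 22 mm diameter, 50 mm long). 110 mm tall in all. The point lies on the bell's axis half-way up, 55 mm above the mouth, so the middle of the handle is 30 mm above the point; z points up along the handle. Grip it by the handle.
- disc_1: A fixed round cork disc, 78 mm diameter and 3 mm thick, one of four equal ones in a straight row, 88 mm apart, on a fixed wooden board (110 x 412 mm, 12 mm thick). Origin at the centre of the disc's underside, on the board's top; its upper face is 3 mm above the origin, 15 mm above the table. z up, y along the row. An end disc of the row.
- disc_2: A fixed round cork disc, 78 mm diameter and 3 mm thick, one of four equal ones in a straight row, 88 mm apart, on a fixed wooden board (110 x 412 mm, 12 mm thick). Origin at the centre of the disc's underside, on the board's top; its upper face is 3 mm above the origin, 15 mm above the table. z up, y along the row. One of the two inner discs.
- disc_3: A fixed round cork disc, 78 mm diameter and 3 mm thick, one of four equal ones in a straight row, 88 mm apart, on a fixed wooden board (110 x 412 mm, 12 mm thick). Origin at the centre of the disc's underside, on the board's top; its upper face is 3 mm above the origin, 15 mm above the table. z up, y along the row. One of the two inner discs.
- disc_4: A fixed round cork disc, 78 mm diameter and 3 mm thick, one of four equal ones in a straight row, 88 mm apart, on a fixed wooden board (110 x 412 mm, 12 mm thick). Origin at the centre of the disc's underside, on the board's top; its upper face is 3 mm above the origin, 15 mm above the table. z up, y along the row. An end disc of the row.
- stop: The tall stop: an upright fixed dark steel plate across one end of the board (either end, it changes), 110 mm wide (x, across the row), 12 mm thick (y, along the row), 55 mm tall. Origin at the centre of its underside, on the board's top, in line with the discs and 63 mm from the centre of the nearest disc. The board's other end has only a low wooden strip 8 mm high.
There are look-alikes about, which are no part of the job. Leave any pink look-alike of the part that bears bell_74_center alone. Leave any purple look-alike of the part that bears bell_64_center alone.

How it is judged:
By the outcome, as a careful person would: the job done as asked, in the order asked, and still so for the second after the job is handed in, with the robot touching nothing.
It also fails if it takes over 96 s, if anything falls off the work surface, if the arm or the gripper's body presses on something with over 40 N, if the wrist force passes 120 N, or if a joint passes its speed limit or range.

## Working session

There is one attempt and no reset: what is moved stays moved. The work goes in short steps, Python scripts to look and compute and a tool call to move; the robot and the scene stay as the last step left them, time stands still between calls to the robot, and variables do not carry over. Pictures are saved under pics/ and viewed, at most 14 in all, crops included, and the job is handed in when it is done.

Besides the shell and the picture viewer there is one more tool, called after "Request:" as a command line: name --pt "numbers of a row" for each row, then --argument value for the rest. step_arm: Moves the arm, as the interface text tells. Its arguments: {"type":"object","properties":{"linear":{"type":"array"},"turn":{"type":"array"},"fingers":{"type":"number"},"force":{"type":"number"}},"required":["linear","turn"]}

```bash
ls; mkdir -p pics
python3 - <<'E'
from workcell import env,cams
import cv2,json,numpy as np
s=env.state();print({k:np.round(v,2).tolist() for k,v in s.items()})
for n in("top","scene"):
    f=cams.grab_frame(n);cv2.imwrite(f"pics/{n}0.png",f["color"]);print(n,f["fx"],f["fy"],f["cx"],f["cy"],np.round(f["extrinsics"],3).tolist())
E
```

```text
pics
{'time_s': 0.0, 'qpos': [64.97, 18.35, 89.71, -0.0, 72.04, -1.15], 'qvel': [-0.03, -0.07, 0.01, -0.01, 0.02, 0.06], 'effort': [0.0, -41.25, -23.2, 0.07, 0.05, -0.0], 'ee_pos': [232.55, 525.28, 188.03], 'ee_rot': [-179.9, -0.0, 156.12], 'force': [0.23, -0.02, -0.41], 'torque': [-0.04, 0.01, 0.02], 'gripper_force': 0.0, 'gripper_width': 91.19}
top 348.9202879202035 348.9202879202035 257.51943489086244 193.24774770546094 [[-0.018, -0.995, 0.096, 391.781], [-1.0, 0.017, -0.008, -34.918], [0.006, -0.096, -0.995, 923.54], [0.0, 0.0, 0.0, 1.0]]
scene 463.6657807471036 463.6657807471036 255.6626480284725 187.66025111647488 [[-0.494, 0.483, -0.723, 1327.281], [0.87, 0.268, -0.415, 411.189], [-0.007, -0.833, -0.552, 712.184], [0.0, 0.0, 0.0, 1.0]]
```

View pics/top0.png

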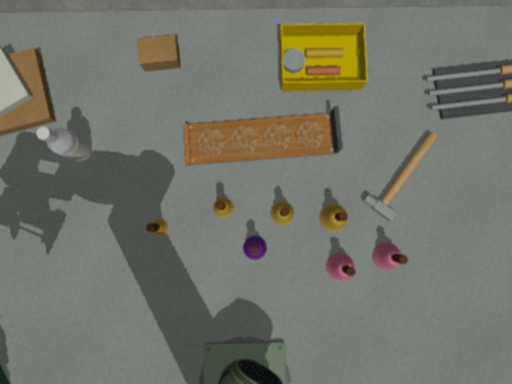

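View pics/scene0.png

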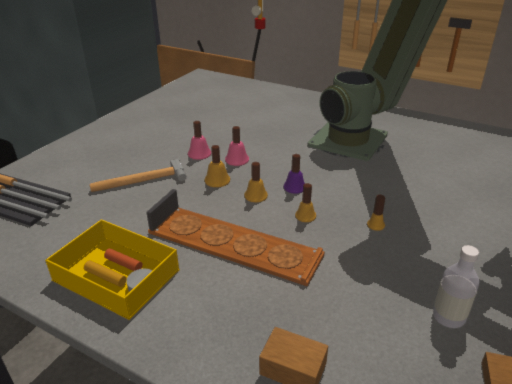

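The top view shows the brass bells at pixels (157,228), (223,207), (283,213) and (333,218), going from small to large. A purple one at (255,247) and pink ones at (340,266) and (388,256) are look-alikes, ruled out by colour. The stop is at the board's right end (337,130). Next I measure positions.

```bash
cat > h.py <<'E'
import cv2,numpy as np
from workcell import env,cams
def rays(f,uv):
    uv=np.atleast_2d(uv).astype(float);T=np.array(f["extrinsics"])
    d=np.c_[(uv[:,0]-f["cx"])/f["fx"],(uv[:,1]-f["cy"])/f["fy"],np.ones(len(uv))]@T[:3,:3].T
    return T[:3,3],d
def toplane(f,uv,z):
    o,d=rays(f,uv);return (o+d*((z-o[2])/d[:,2])[:,None])[:,:2]
def brass(img,lo=(19,110,60),hi=(30,255,255)):
    return cv2.inRange(cv2.cvtColor(img,cv2.COLOR_BGR2HSV),lo,hi)
def contours(m,amin=40):
    return [c[:,0] for c in cv2.findContours(m,cv2.RETR_EXTERNAL,cv2.CHAIN_APPROX_NONE)[0] if cv2.contourArea(c)>amin]
E
python3 - <<'E'
from h import *
f=cams.grab_frame("top");im=f["color"];hsv=cv2.cvtColor(im,cv2.COLOR_BGR2HSV)
for u,v in[(223,210),(283,218),(333,224),(164,227),(250,150),(212,142),(188,150),(337,130),(285,212)]:print((u,v),hsv[v,u])
for c in contours(brass(im),30):
    p=toplane(f,c,0);(x,y),r=cv2.minEnclosingCircle(p.astype(np.float32));print("brass",c.mean(0).round(),round(x),round(y),"d",round(2*r,1))
b=cv2.inRange(hsv,(5,100,60),(18,255,255))
for c in contours(b,1000):
    p=toplane(f,c,12).astype(np.float32);print("board",c.mean(0).round(),cv2.minAreaRect(p))
st=cv2.inRange(hsv,(0,0,0),(180,120,75));st[:,:320]=0;st[:,350:]=0;st[160:]=0
for c in contours(st,20):print("stop",c.mean(0).round(),cv2.minAreaRect(toplane(f,c,67).astype(np.float32)))
cv2.imwrite("pics/crop1.png",cv2.resize(im[95:290,130:400],None,fx=2.9,fy=2.9,interpolation=cv2.INTER_CUBIC))
E
```

```text
(223, 210) [ 21 169 137]
(283, 218) [ 22 170 159]
(333, 224) [ 22 174 138]
(164, 227) [ 22 189 109]
(250, 150) [ 17 130 133]
(212, 142) [ 17 128 141]
(188, 150) [ 15 158 144]
(337, 130) [ 0  0 69]
(285, 212) [ 12 162  85]
brass [160. 227.] 395 217 d 41.1
brass [334. 217.] 413 -241 d 71.5
brass [282. 213.] 428 -106 d 61.0
brass [222. 207.] 446 51 d 51.5
brass [408. 168.] 539 -456 d 232.3
brass [507.  69.] 813 -737 d 29.8
brass [322.  56.] 857 -230 d 301.8
board [259. 139.] ((627.452392578125, -46.6939697265625), (112.07009887695312, 396.4801025390625), 3.597893238067627)
board [27. 95.] ((769.7380981445312, 594.349365234375), (213.60592651367188, 146.45599365234375), 14.659747123718262)
board [158.  53.] ((869.4677124023438, 221.3072509765625), (91.78042602539062, 106.68596649169922), 5.209028244018555)
stop [335. 129.] ((632.30517578125, -239.43116760253906), (115.0722427368164, 21.119226455688477), 3.9111757278442383)
```

View pics/crop1.png

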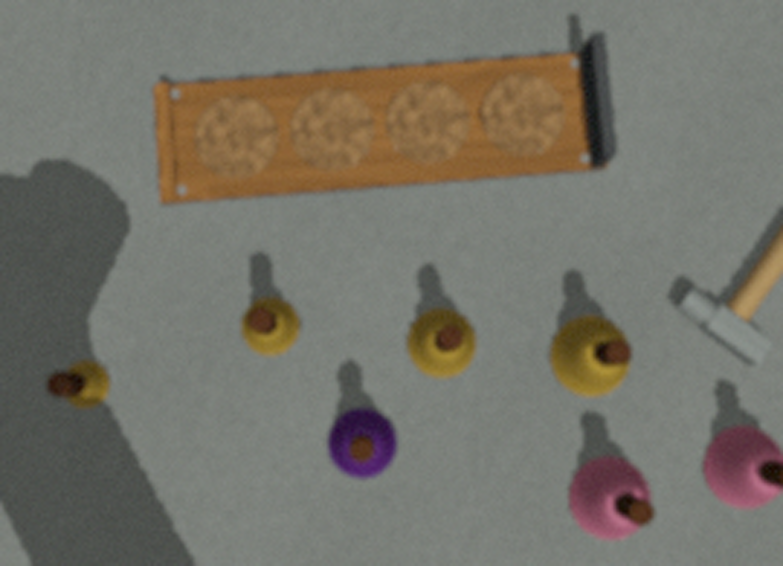

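Sizes match the list (41/51/61/71, each reading about 3 mm small). Mapping: (157,228) is 44, (223,207) is 54, (283,213) is 64, (333,218) is 74. The crop confirms all four are brass and the look-alikes are purple and pink. Now the disc centres, plus a second estimate of the bells from their handles.

Run:
```python
from h import *
f=cams.grab_frame("top");g=cams.grab_frame("scene");hsv=cv2.cvtColor(f["color"],cv2.COLOR_BGR2HSV)
man=np.array([[236,136],[333,129],[428,121],[522,113]])/2.9+[130-.33,95-.33]
P=toplane(f,man,15);print("manual discs",P.round(1).tolist(),np.linalg.norm(np.diff(P,axis=0),axis=1).round(1))
m=cv2.inRange(hsv,(14,60,60),(25,150,255));m[:110]=0;m[170:]=0;m[:,:195]=0;m[:,328:]=0
m=cv2.morphologyEx(cv2.morphologyEx(m,cv2.MORPH_CLOSE,np.ones((3,3))),cv2.MORPH_OPEN,cv2.getStructuringElement(2,(9,9)))
for c in contours(m,200):
    (x,y),r=cv2.minEnclosingCircle(toplane(f,c,15).astype(np.float32));print("disc",round(x,1),round(y,1),2*r, toplane(f,[cv2.moments(c)["m10"]/cv2.moments(c)["m00"],cv2.moments(c)["m01"]/cv2.moments(c)["m00"]],15).round(1))
# handle tops: projected predicted axis vs handle mask: distance along
hm=cv2.inRange(hsv,(0,90,20),(17,255,115))
for n,(u,v),D,H in[("44",(157,228),44,86),("54",(223,207),54,94),("64",(283,213),64,102),("74",(333,218),74,110)]:
    k=np.zeros_like(hm);cv2.circle(k,(u,v),22,255,-1)
    cs=contours(hm&k,15)
    c=max(cs,key=len);p=toplane(f,c,H)
    cam=np.array(f["extrinsics"])[:2,3];far=p-cam;dirn=far.mean(0)/np.linalg.norm(far.mean(0))
    s=far@dirn; perp=np.array([-dirn[1],dirn[0]]);t=far@perp
    print(n,"handle top est",(cam+dirn*(s.max()-10.5)+perp*(t.max()+t.min())/2).round(1),"w",(t.max()-t.min()).round(1))
def proj(F,p):
    T=np.linalg.inv(np.array(F["extrinsics"]));q=T[:3,:3]@p+T[:3,3];return np.array([F["fx"]*q[0]/q[2]+F["cx"],F["fy"]*q[1]/q[2]+F["cy"]])
im=g["color"].copy()
for x,y,H in[(395,217,86),(446,51,94),(428,-106,102),(413,-241,110)]:
    for z in(0,H):cv2.circle(im,tuple(proj(g,np.array([x,y,z])).round().astype(int)),1,(255,0,0) if z else (0,0,255),-1)
for x,y in P:cv2.circle(im,tuple(proj(g,np.array([x,y,15])).round().astype(int)),1,(255,255,0),-1)
cv2.imwrite("pics/sc1.png",cv2.resize(im[130:285,145:400],None,fx=3,fy=3,interpolation=cv2.INTER_CUBIC))
```

```text
manual discs [[619.1, 78.4], [624.2, -10.3], [630.3, -97.5], [636.4, -184.0]] [88.9 87.4 86.7]
disc 618.5 78.8 83.05733489990234 [[618.3  78.7]]
disc 625.4 -10.2 82.74836730957031 [[624.2 -10. ]]
disc 629.2 -97.8 82.56389617919922 [[629.5 -97.3]]
disc 634.8 -184.3 83.10216522216797 [[ 635.  -184.4]]
44 handle top est [394.8 212.8] w 16.6
54 handle top est [445.   48.3] w 19.1
64 handle top est [ 427.3 -103.6] w 17.8
74 handle top est [ 414.2 -236.9] w 17.6
```

View pics/sc1.png

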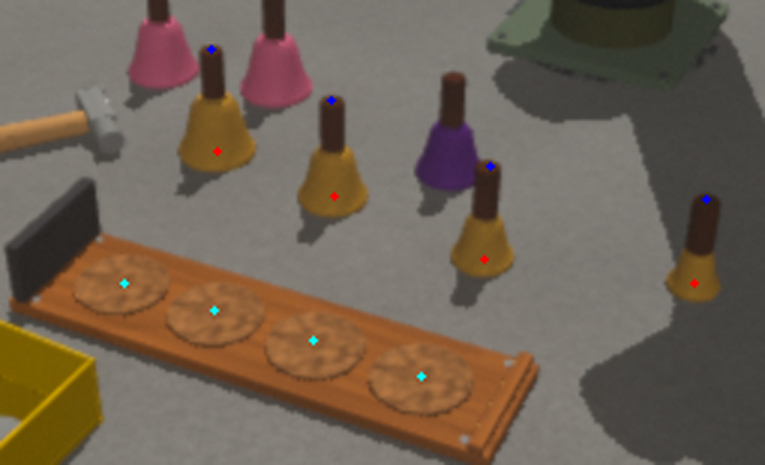

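The scene overlay agrees: the red dots sit inside the mouths, the blue dots on the handle tops and the cyan dots on the disc centres. I start with bell 44, fingers across the row (yaw 93.6).

Request:
step_arm --pt "-0.456 -0.363 0" --pt "-0.912 -0.725 0" --pt "-0.912 -0.725 0" --pt "-0.912 -0.725 0" --pt "-0.912 -0.725 0" --pt "-0.912 -0.725 0" --pt "-0.912 -0.725 0" --pt "-0.912 -0.725 0" --pt "-0.912 -0.725 0" --pt "-0.912 -0.725 0" --pt "-0.912 -0.725 0" --pt "-0.912 -0.725 0" --turn '[0.1736,0.1736,0.1736,0.1736,0.1736,0.1736,0.1736,0.1736,0.1736,0.1736,0.1736,0.1736]' --fingers -1 --force 20

```text
time_s: 1.75
ee_pos: [394.8, 216.4, 188.8]
ee_rot: [180.0, -0.0, 93.7]
force: [-0.0, -0.4, 0.1]
gripper_width: 91.4
gripper_force: 0.0
```

Run:
```python
from h import *
s=env.state();print({k:np.round(s[k],2).tolist() for k in("time_s","ee_pos","ee_rot","qpos")})
f=cams.grab_frame("wrist");print({k:np.round(v,3).tolist() for k,v in f.items() if k!="color"});cv2.imwrite("pics/w1.png",f["color"])
```

```text
{'time_s': 1.75, 'ee_pos': [394.79, 216.41, 188.84], 'ee_rot': [180.0, -0.0, 93.66], 'qpos': [27.26, 7.0, 104.77, 0.0, 68.23, 23.6]}
{'fx': 297.319, 'fy': 297.319, 'cx': 254.975, 'cy': 188.204, 'tool_from_camera': [[0.001, -0.968, -0.25, 71.235], [1.0, 0.001, -0.0, 0.165], [0.0, -0.25, 0.968, -195.617], [0.0, 0.0, 0.0, 1.0]]}
```

View pics/w1.png

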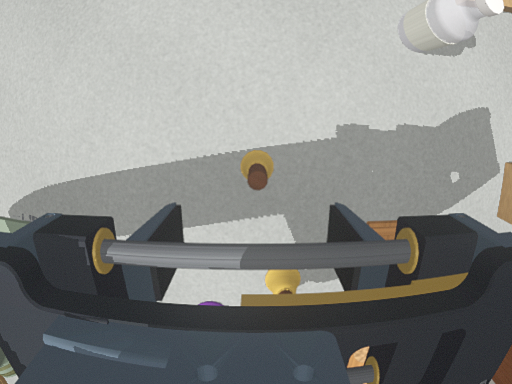

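The wrist view shows bell 44 at (257,170) between the fingers, with its handle top near (257,178). I project both the handle top and the mouth.

```bash
cat >> h.py <<'E'
from scipy.spatial.transform import Rotation as R
def wplane(f,s,uv,z):
    uv=np.atleast_2d(uv).astype(float);dx=(uv-[f["cx"],f["cy"]])/f["fx"];th=np.linalg.norm(dx,axis=1)+1e-9
    d=np.c_[dx*(np.sin(th)/th)[:,None],np.cos(th)]
    Tt=np.array(f["tool_from_camera"]);W=np.eye(4);W[:3,:3]=R.from_euler("xyz",s["ee_rot"],degrees=True).as_matrix();W[:3,3]=s["ee_pos"]
    T=W@Tt;d=d@T[:3,:3].T;o=T[:3,3]
    return (o+d*((z-o[2])/d[:,2])[:,None])[:,:2]
def wbell(H):
    s=env.state();f=cams.grab_frame("wrist");im=f["color"];hsv=cv2.cvtColor(im,cv2.COLOR_BGR2HSV)
    box=np.zeros(im.shape[:2],np.uint8);box[100:262,190:325]=255
    hm=cv2.inRange(hsv,(0,80,15),(17,255,130))&box;bm=brass(im)&box
    for nm,m,z in(("handle",hm,H),("brass",bm,0)):
        for c in contours(m,60):
            p=wplane(f,s,c,z);(x,y),r=cv2.minEnclosingCircle(p.astype(np.float32))
            print(nm,c.min(0),c.max(0),"circ",round(x,1),round(y,1),"d",round(2*r,1),"top-edge y",p[:,1].min().round(1),p[:,1].max().round(1),"x",p[:,0].min().round(1),p[:,0].max().round(1))
    return f,s
E
python3 -c "
from h import *
wbell(86)"
```

```text
handle [248 163] [267 188] circ 396.6 223.6 d 27.0 top-edge y 210.5 237.0 x 387.2 406.9
brass [241 150] [272 178] circ 396.9 218.5 d 42.6 top-edge y 201.5 239.8 x 376.2 417.5
```

Request:
step_arm --pt "0.008 0.006 0.1" --pt "0.008 0.006 0.25" --pt "0.008 0.006 0.36" --pt "0.008 0.006 0.42" --pt "0.008 0.006 0.443" --pt "0.008 0.006 0.443" --pt "0.008 0.006 0.443" --pt "0.008 0.006 0.443" --turn '[0,0,0,0,0,0,0,0]'

```text
time_s: 2.85
ee_pos: [397.1, 219.0, 56.7]
ee_rot: [179.9, -0.0, 93.6]
force: [0.2, 0.8, -0.4]
gripper_width: 91.4
gripper_force: 0.0
```

Request:
step_arm --pt "0 0 0" --pt "0 0 0" --pt "0 0 0" --pt "0 0 0" --pt "0 0 0" --pt "0 0 0" --pt "0 0 0" --pt "0 0 0" --turn '[0,0,0,0,0,0,0,0]' --fingers 1 --force 20

```text
time_s: 3.85
ee_pos: [396.6, 218.7, 56.0]
ee_rot: [180.0, -0.0, 93.6]
force: [1.1, 0.4, 0.2]
gripper_width: 20.3
gripper_force: 20.0
```

Request:
step_arm --pt "0 0 -0.06" --pt "0 0 -0.16" --pt "0 0 -0.2" --pt "-0.04 0.055 -0.2" --pt "-0.1 0.14 -0.2" --pt "-0.17 0.236 -0.2" --pt "-0.25 0.346 -0.2" --pt "-0.33 0.457 -0.2" --pt "-0.4 0.554 -0.2" --pt "-0.46 0.637 -0.2" --pt "-0.5 0.692 -0.2" --pt "-0.512 0.709 -0.18" --pt "-0.512 0.709 -0.14" --pt "-0.512 0.709 -0.11" --pt "-0.512 0.709 -0.09" --pt "-0.512 0.709 -0.08" --pt "-0.512 0.709 -0.08" --pt "-0.512 0.709 -0.08" --turn '[0,0,0,0,0,0,0,0,0,0,0,0,0,0,0,0,0,0]'

```text
time_s: 6.1
ee_pos: [618.8, 78.9, 80.4]
ee_rot: [180.0, -0.0, 93.6]
force: [-0.2, 0.4, -1.3]
gripper_width: 20.2
gripper_force: 20.0
```

Run:
```python
from h import *
s=env.state();f=cams.grab_frame("wrist");cv2.imwrite("pics/w2.png",f["color"])
g=cams.grab_frame("scene")["color"][150:300,200:400]
cv2.imwrite("pics/two.png",np.hstack([cv2.resize(g,(400,300),interpolation=cv2.INTER_CUBIC),cv2.resize(f["color"],(400,300))]))
```

```text
(no output)
```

View pics/two.png

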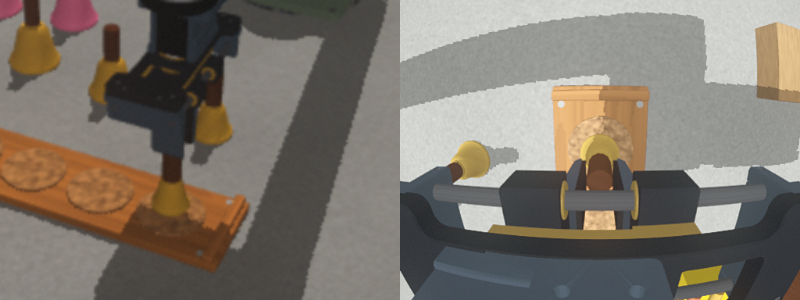

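Bell 44 is held upright over the end disc farthest from the stop. I lower it slowly.

Request:
step_arm --pt "0 0 0.008" --pt "0 0 0.016" --pt "0 0 0.022" --pt "0 0 0.026" --pt "0 0 0.0285" --pt "0 0 0.0285" --pt "0 0 0.0285" --turn '[0,0,0,0,0,0,0]'

```text
time_s: 7.08
ee_pos: [618.6, 78.8, 71.5]
ee_rot: [180.0, -0.0, 93.6]
force: [-0.6, -0.0, -2.2]
gripper_width: 20.6
gripper_force: 20.0
```

Request:
step_arm --pt "0 0 0.001" --pt "0 0 0.001" --pt "0 0 0.002" --pt "0 0 0.002" --turn '[0,0,0,0]'

```text
time_s: 7.58
ee_pos: [618.8, 78.8, 71.0]
ee_rot: [180.0, -0.0, 93.6]
force: [-0.4, 0.1, -0.6]
gripper_width: 20.2
gripper_force: 20.0
```

Request:
step_arm --pt "0 0 0.001" --pt "0 0 0.001" --pt "0 0 0.001" --turn '[0,0,0]'

```text
time_s: 7.95
ee_pos: [618.8, 78.8, 70.9]
ee_rot: [179.9, -0.0, 93.6]
force: [0.2, -0.3, 2.6]
gripper_width: 20.0
gripper_force: 20.0
```

Contact. I release and rise.

Request:
step_arm --pt "0 0 0" --pt "0 0 0" --pt "0 0 0" --pt "0 0 0" --pt "0 0 0" --pt "0 0 0" --pt "0 0 -0.04" --pt "0 0 -0.12" --pt "0 0 -0.25" --pt "0 0 -0.39" --pt "0 0 -0.39" --pt "0 0 -0.39" --turn '[0,0,0,0,0,0,0,0,0,0,0,0]' --fingers -1

```text
time_s: 9.45
ee_pos: [618.1, 78.7, 187.4]
ee_rot: [-180.0, -0.0, 93.6]
force: [-0.8, 0.1, 0.3]
gripper_width: 91.2
gripper_force: 0.0
```

```bash
cat >> h.py <<'E'
def disccirc(f,s,z=15,ymax=262):
    im=f["color"];hsv=cv2.cvtColor(im,cv2.COLOR_BGR2HSV)
E
python3 - <<'E'
from h import *
f,s=wbell(101)
box=f["color"][90:262,170:345]
for z in(15,):
    m=brass(f["color"]);m[:100]=0;m[262:]=0;m[:,:190]=0;m[:,325:]=0
    for c in contours(m,60):
        (x,y),r=cv2.minEnclosingCircle(wplane(f,s,c,15).astype(np.float32));print("mouth@15",round(x,1),round(y,1),2*r)
cv2.imwrite("pics/w3.png",cv2.resize(box,None,fx=3,fy=3,interpolation=cv2.INTER_CUBIC))
print(s["ee_pos"],s["time_s"])
E
```

```text
handle [246 168] [266 195] circ 618.9 83.6 d 27.9 top-edge y 70.0 97.4 x 609.0 629.0
brass [239 153] [273 182] circ 619.3 75.7 d 46.1 top-edge y 58.6 98.4 x 597.2 642.1
mouth@15 619.1 78.6 44.31434631347656
[618.12587808  78.74157615 187.42132296] 9.45
```

View pics/w3.png

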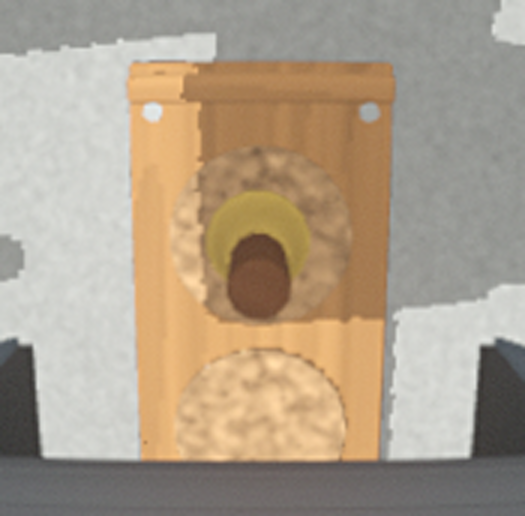

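The wrist view shows the bell upright on the disc. In the crop the disc edges are at columns 170 and 351 and rows 146 and 324. I compare disc centre with mouth centre.

Run:
```python
from h import *
s=env.state();f=cams.grab_frame("wrist")
e=np.array([[170,237],[351,237],[261,146],[261,323],[177,420],[345,420],[261,347]])/3+[170-.33,90-.33]
p=wplane(f,s,e,15);print(p.round(1).tolist(),p[:2].mean(0),p[2:4].mean(0),p[4:6].mean(0))
im=f["color"][90:262,170:345]
m=brass(f["color"])[90:262,170:345]
c=max(contours(m,60),key=len);print(c.min(0)*3,c.max(0)*3)
```

```text
[[581.4, 78.1], [657.2, 83.0], [617.0, 118.6], [622.0, 43.1], [587.6, -4.3], [662.3, 0.5], [622.7, 32.3]] [619.30618282  80.56794167] [619.49344302  80.85729561] [624.94498758  -1.90641185]
[207 189] [309 276]
```

Run:
```python
from h import *
f=cams.grab_frame("top");im=f["color"][110:175,185:350];cv2.imwrite("pics/t2.png",cv2.resize(im,None,fx=4.5,fy=4.5,interpolation=cv2.INTER_CUBIC))
m=brass(f["color"]);m[:110]=0;m[175:]=0;m[:,:185]=0;m[:,350:]=0
for c in contours(m,30):
    (x,y),r=cv2.minEnclosingCircle(toplane(f,c,15).astype(np.float32));print(x,y,2*r)
```

```text
619.1160888671875 66.62480926513672 35.26548767089844
```

View pics/t2.png

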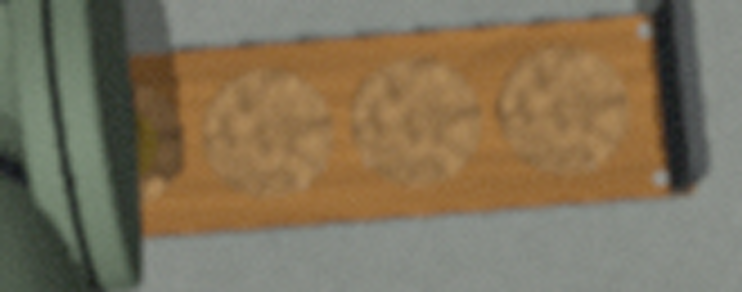

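The arm hides it from the top camera, so I will check this one later. Next, bell 54.

Request:
step_arm --pt "-0.01 -0.1 0" --pt "-0.025 -0.25 0" --pt "-0.04 -0.42 0" --pt "-0.055 -0.578 0" --pt "-0.055 -0.578 0" --pt "-0.055 -0.578 0" --pt "-0.055 -0.578 0" --pt "-0.055 -0.578 0" --turn '[0,0,0,0,0,0,0,0]'

```text
time_s: 10.6
ee_pos: [447.4, 51.5, 187.2]
ee_rot: [-180.0, -0.0, 93.6]
force: [-0.4, 0.5, -0.3]
gripper_width: 91.5
gripper_force: 0.0
```

Run:
```python
from h import *
f,s=wbell(94);print(s["ee_pos"])
f=cams.grab_frame("top")
m=brass(f["color"]);m[:110]=0;m[175:]=0;m[:,:185]=0;m[:,350:]=0
for c in contours(m,30):
    (x,y),r=cv2.minEnclosingCircle(toplane(f,c,15).astype(np.float32));print("top",x,y,2*r)
```

```text
handle [244 174] [264 193] circ 445.4 53.6 d 22.6 top-edge y 43.0 62.1 x 436.5 456.5
brass [235 148] [274 184] circ 446.7 51.2 d 52.6 top-edge y 29.9 77.5 x 421.0 472.4
[447.38231454  51.50293424 187.16418824]
```

Bell 54's mouth is at (446.7,51.2), already under the TCP. Descend and grip.

Request:
step_arm --pt "0 0 0.1" --pt "0 0 0.24" --pt "0 0 0.34" --pt "0 0 0.39" --pt "0 0 0.412" --pt "0 0 0.412" --pt "0 0 0.412" --turn '[0,0,0,0,0,0,0]'

```text
time_s: 11.58
ee_pos: [447.3, 51.5, 64.6]
ee_rot: [179.9, -0.0, 93.6]
force: [-0.0, -0.0, 0.8]
gripper_width: 91.1
gripper_force: 0.0
```

Request:
step_arm --pt "0 0 0" --pt "0 0 0" --pt "0 0 0" --pt "0 0 0" --pt "0 0 0" --pt "0 0 0" --pt "0 0 0" --pt "0 0 0" --turn '[0,0,0,0,0,0,0,0]' --fingers 1 --force 25

```text
time_s: 12.58
ee_pos: [446.5, 51.4, 63.9]
ee_rot: [-180.0, -0.0, 93.6]
force: [0.4, 0.2, 0.5]
gripper_width: 20.3
gripper_force: 25.0
```

Request:
step_arm --pt "0 0 -0.06" --pt "0 0 -0.16" --pt "0 0 -0.2" --pt "-0.024 0.06 -0.2" --pt "-0.06 0.15 -0.2" --pt "-0.1 0.25 -0.2" --pt "-0.145 0.36 -0.2" --pt "-0.19 0.47 -0.2" --pt "-0.22 0.55 -0.2" --pt "-0.234 0.581 -0.18" --pt "-0.234 0.581 -0.14" --pt "-0.234 0.581 -0.11" --pt "-0.234 0.581 -0.085" --pt "-0.234 0.581 -0.07" --pt "-0.234 0.581 -0.06" --pt "-0.234 0.581 -0.055" --pt "-0.234 0.581 -0.052" --pt "-0.234 0.581 -0.052" --turn '[0,0,0,0,0,0,0,0,0,0,0,0,0,0,0,0,0,0]'

```text
time_s: 14.82
ee_pos: [625.0, -7.6, 79.6]
ee_rot: [180.0, -0.0, 93.6]
force: [0.4, -0.5, -1.9]
gripper_width: 20.7
gripper_force: 25.0
```

Request:
step_arm --pt "0 0 0.001" --pt "0 0 0.001" --pt "0 0 0.002" --pt "0 0 0.002" --pt "0 0 0.003" --pt "0 0 0.003" --pt "0 0 0.003" --turn '[0,0,0,0,0,0,0]'

```text
time_s: 15.7
ee_pos: [625.1, -7.7, 78.9]
ee_rot: [180.0, -0.0, 93.6]
force: [0.2, -0.1, 0.7]
gripper_width: 20.5
gripper_force: 25.0
```

Contact. Release, rise and move off along the row to look.

Request:
step_arm --pt "0 0 0.0005" --pt "0 0 0" --pt "0 0 0" --pt "0 0 0" --pt "0 0 0" --pt "0 0 0" --pt "0 0 -0.04" --pt "0 0 -0.12" --pt "0 0 -0.25" --pt "0 0 -0.36" --pt "0 0 -0.36" --pt "0 0 -0.36" --turn '[0,0,0,0,0,0,0,0,0,0,0,0]' --fingers -1

```text
time_s: 17.2
ee_pos: [624.3, -7.7, 186.1]
ee_rot: [-179.9, -0.0, 93.6]
force: [0.5, 0.2, 0.0]
gripper_width: 91.1
gripper_force: 0.0
```

Run:
```python
from h import *
s=env.state();f=cams.grab_frame("wrist");m=brass(f["color"]);m[:90]=0;m[262:]=0;m[:,:190]=0;m[:,325:]=0
for c in contours(m,60):
    (x,y),r=cv2.minEnclosingCircle(wplane(f,s,c,15).astype(np.float32));print("mouth@15",c.mean(0),round(x,1),round(y,1),2*r)
print(s["ee_pos"],s["time_s"])
cv2.imwrite("pics/w4.png",cv2.resize(f["color"][40:262,150:365],None,fx=2.7,fy=2.7,interpolation=cv2.INTER_CUBIC))
```

```text
mouth@15 [255.33333333 168.95035461] 625.0 -8.1 54.64716720581055
mouth@15 [255.03937008 103.18897638] 619.1 79.1 44.07379150390625
[624.33328679  -7.65274127 186.07264252] 17.2
```

View pics/w4.png

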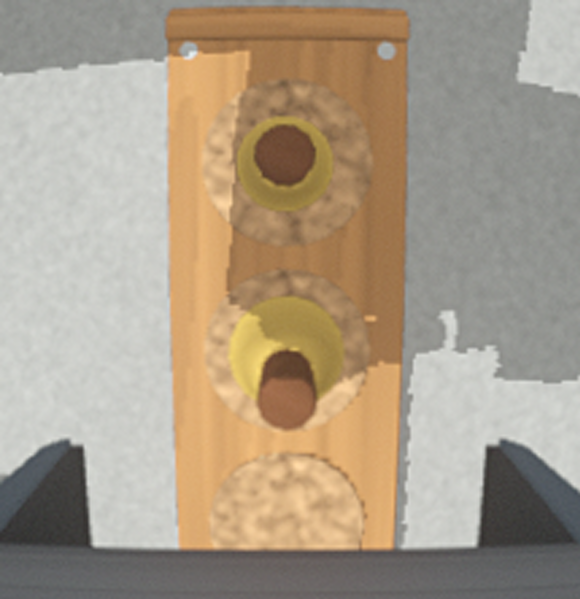

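Both placed bells stand upright and within about 1 mm of their disc centres: 44 at crop (286,164), 54 at (287,353). I aim about 0.7 mm further in x from now on. Next, bell 64.

Request:
step_arm --pt "-0.042 -0.1 0" --pt "-0.105 -0.25 0" --pt "-0.17 -0.405 0" --pt "-0.23 -0.55 0" --pt "-0.283 -0.675 0" --pt "-0.283 -0.675 0" --pt "-0.283 -0.675 0" --pt "-0.283 -0.675 0" --pt "-0.283 -0.675 0" --turn '[0,0,0,0,0,0,0,0,0]'

```text
time_s: 18.38
ee_pos: [428.8, -104.8, 186.2]
ee_rot: [-180.0, -0.0, 93.7]
force: [-0.2, 0.8, 0.5]
gripper_width: 91.1
gripper_force: 0.0
```

Run:
```python
from h import *
f,s=wbell(102);print(s["ee_pos"])
```

```text
handle [246 168] [265 186] circ 429.9 -96.0 d 22.3 top-edge y -103.1 -85.8 x 419.6 438.6
brass [222 237] [254 243] circ 411.8 -212.0 d 45.3 top-edge y -215.1 -203.7 x 389.2 434.3
brass [231 144] [278 188] circ 428.2 -104.3 d 62.6 top-edge y -132.8 -73.2 x 397.3 459.2
[ 428.80689297 -104.84255868  186.23666086]
```

Request:
step_arm --pt "0.003 0 0.1" --pt "0.003 0 0.23" --pt "0.003 0 0.32" --pt "0.003 0 0.365" --pt "0.003 0 0.382" --pt "0.003 0 0.382" --pt "0.003 0 0.382" --turn '[0,0,0,0,0,0,0]'

```text
time_s: 19.3
ee_pos: [428.9, -104.5, 72.8]
ee_rot: [179.9, 0.0, 93.6]
force: [-0.7, -0.2, 0.2]
gripper_width: 91.0
gripper_force: 0.0
```

Request:
step_arm --pt "0 0 0" --pt "0 0 0" --pt "0 0 0" --pt "0 0 0" --pt "0 0 0" --pt "0 0 0" --pt "0 0 0" --pt "0 0 0" --turn '[0,0,0,0,0,0,0,0]' --fingers 1 --force 30

```text
time_s: 20.3
ee_pos: [428.2, -104.3, 72.0]
ee_rot: [180.0, -0.0, 93.6]
force: [0.2, -0.3, -0.2]
gripper_width: 20.1
gripper_force: 30.0
```

Request:
step_arm --pt "0 0 -0.06" --pt "0 0 -0.16" --pt "0 0 -0.2" --pt "-0.001 0.06 -0.2" --pt "-0.003 0.15 -0.2" --pt "-0.005 0.25 -0.2" --pt "-0.007 0.36 -0.2" --pt "-0.008 0.47 -0.2" --pt "-0.01 0.57 -0.2" --pt "-0.012 0.64 -0.2" --pt "-0.012 0.677 -0.18" --pt "-0.012 0.677 -0.14" --pt "-0.012 0.677 -0.11" --pt "-0.012 0.677 -0.085" --pt "-0.012 0.677 -0.07" --pt "-0.012 0.677 -0.06" --pt "-0.012 0.677 -0.055" --pt "-0.012 0.677 -0.052" --pt "-0.012 0.677 -0.052" --turn '[0,0,0,0,0,0,0,0,0,0,0,0,0,0,0,0,0,0,0]'

```text
time_s: 22.68
ee_pos: [631.2, -95.1, 87.8]
ee_rot: [180.0, 0.0, 93.6]
force: [0.8, -0.2, -2.6]
gripper_width: 20.3
gripper_force: 30.0
```

Request:
step_arm --pt "0 0 0.001" --pt "0 0 0.001" --pt "0 0 0.002" --pt "0 0 0.002" --pt "0 0 0.002" --turn '[0,0,0,0,0]'

```text
time_s: 23.3
ee_pos: [631.2, -95.0, 87.1]
ee_rot: [180.0, -0.0, 93.6]
force: [-0.5, -0.2, -2.5]
gripper_width: 20.1
gripper_force: 30.0
```

Request:
step_arm --pt "0 0 0.001" --pt "0 0 0.001" --pt "0 0 0.0015" --pt "0 0 0.0015" --turn '[0,0,0,0]'

```text
time_s: 23.8
ee_pos: [631.2, -95.0, 87.0]
ee_rot: [180.0, -0.0, 93.6]
force: [-0.9, -0.2, 1.3]
gripper_width: 19.8
gripper_force: 30.0
```

Request:
step_arm --pt "0 0 0" --pt "0 0 0" --pt "0 0 0" --pt "0 0 0" --pt "0 0 0" --pt "0 0 0" --pt "0 0 -0.04" --pt "0 0 -0.12" --pt "0 0 -0.25" --pt "0 0 -0.34" --pt "0 0 -0.34" --pt "0 0 -0.34" --turn '[0,0,0,0,0,0,0,0,0,0,0,0]' --fingers -1

```text
time_s: 25.3
ee_pos: [630.4, -95.0, 187.8]
ee_rot: [-179.9, -0.0, 93.6]
force: [-0.0, 0.6, -0.1]
gripper_width: 91.4
gripper_force: 0.0
```

Run:
```python
from h import *
s=env.state();f=cams.grab_frame("wrist");m=brass(f["color"]);m[:60]=0;m[262:]=0;m[:,:190]=0;m[:,325:]=0
for c in contours(m,60):
    (x,y),r=cv2.minEnclosingCircle(wplane(f,s,c,15).astype(np.float32));print("mouth@15",c.mean(0),round(x,1),round(y,1),2*r)
print(s["ee_pos"],s["time_s"])
cv2.imwrite("pics/w5.png",cv2.resize(f["color"][40:262,150:365],None,fx=2.7,fy=2.7,interpolation=cv2.INTER_CUBIC))
```

```text
mouth@15 [255.64705882 169.47647059] 631.3 -95.6 64.61336517333984
mouth@15 [255.27272727  99.79338843] 624.9 -7.3 54.51043701171875
[630.43492017 -94.97737953 187.7720786 ] 25.3
```

View pics/w5.png

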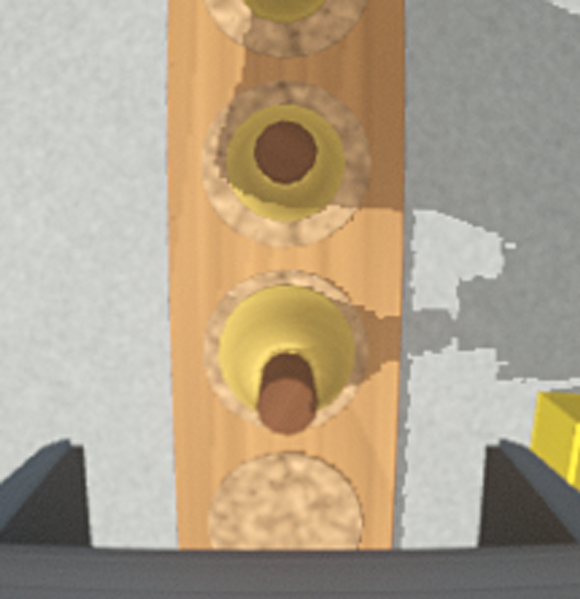

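Bell 64 is centred (mouth (287,350), disc (287,350)) and 54 looks good too. Next, bell 74.

Request:
step_arm --pt "-0.058 -0.1 0" --pt "-0.13 -0.23 0" --pt "-0.22 -0.38 0" --pt "-0.31 -0.535 0" --pt "-0.38 -0.66 0" --pt "-0.435 -0.754 0" --pt "-0.435 -0.754 0" --pt "-0.435 -0.754 0" --pt "-0.435 -0.754 0" --pt "-0.435 -0.754 0" --turn '[0,0,0,0,0,0,0,0,0,0]'

```text
time_s: 26.6
ee_pos: [414.1, -239.1, 188.3]
ee_rot: [-180.0, -0.0, 93.7]
force: [-0.2, -0.2, 0.4]
gripper_width: 91.1
gripper_force: 0.0
```

Run:
```python
from h import *
f,s=wbell(110);print(s["ee_pos"])
```

```text
handle [245 169] [265 186] circ 414.2 -230.5 d 21.5 top-edge y -235.9 -219.9 x 404.4 423.6
brass [228 140] [282 192] circ 413.9 -239.0 d 73.0 top-edge y -273.2 -202.6 x 378.4 450.2
[ 414.12560607 -239.11733118  188.26094222]
```

Request:
step_arm --pt "0.002 0.001 0.1" --pt "0.002 0.001 0.22" --pt "0.002 0.001 0.3" --pt "0.002 0.001 0.345" --pt "0.002 0.001 0.361" --pt "0.002 0.001 0.361" --pt "0.002 0.001 0.361" --turn '[0,0,0,0,0,0,0]'

```text
time_s: 27.52
ee_pos: [414.5, -239.4, 81.1]
ee_rot: [179.9, 0.1, 93.6]
force: [0.3, -1.0, -0.0]
gripper_width: 91.6
gripper_force: 0.0
```

Request:
step_arm --pt "0 0 0" --pt "0 0 0" --pt "0 0 0" --pt "0 0 0" --pt "0 0 0" --pt "0 0 0" --pt "0 0 0" --pt "0 0 0" --turn '[0,0,0,0,0,0,0,0]' --fingers 1 --force 35

```text
time_s: 28.52
ee_pos: [413.9, -238.9, 80.2]
ee_rot: [180.0, -0.0, 93.6]
force: [1.2, 0.2, 0.9]
gripper_width: 19.8
gripper_force: 35.0
```

Request:
step_arm --pt "0 0 -0.06" --pt "0 0 -0.17" --pt "0 0 -0.27" --pt "0.01 0.05 -0.3" --pt "0.025 0.13 -0.3" --pt "0.045 0.23 -0.3" --pt "0.07 0.35 -0.3" --pt "0.09 0.47 -0.3" --pt "0.11 0.58 -0.3" --pt "0.13 0.67 -0.3" --pt "0.139 0.73 -0.3" --pt "0.139 0.753 -0.28" --pt "0.139 0.753 -0.22" --pt "0.139 0.753 -0.16" --pt "0.139 0.753 -0.11" --pt "0.139 0.753 -0.08" --pt "0.139 0.753 -0.065" --pt "0.139 0.753 -0.056" --pt "0.139 0.753 -0.052" --pt "0.139 0.753 -0.052" --turn '[0,0,0,0,0,0,0,0,0,0,0,0,0,0,0,0,0,0,0,0]'

```text
time_s: 31.02
ee_pos: [636.8, -183.1, 96.2]
ee_rot: [180.0, 0.0, 93.6]
force: [0.6, -0.8, -4.9]
gripper_width: 19.8
gripper_force: 35.0
```

Request:
step_arm --pt "0 0 0.001" --pt "0 0 0.001" --pt "0 0 0.002" --pt "0 0 0.002" --pt "0 0 0.0025" --pt "0 0 0.0025" --turn '[0,0,0,0,0,0]'

```text
time_s: 31.78
ee_pos: [636.8, -183.1, 95.3]
ee_rot: [180.0, 0.0, 93.6]
force: [-0.4, -0.2, -2.3]
gripper_width: 20.0
gripper_force: 35.0
```

Request:
step_arm --pt "0 0 0.0005" --pt "0 0 0.001" --pt "0 0 0.001" --pt "0 0 0.001" --turn '[0,0,0,0]'

```text
time_s: 32.28
ee_pos: [636.9, -183.0, 95.2]
ee_rot: [180.0, 0.0, 93.6]
force: [0.4, 0.3, -0.3]
gripper_width: 19.8
gripper_force: 35.0
```

Request:
step_arm --pt "0 0 0.0007" --pt "0 0 0.0007" --pt "0 0 0.0007" --turn '[0,0,0]'

```text
time_s: 32.65
ee_pos: [636.9, -183.1, 95.2]
ee_rot: [179.9, 0.0, 93.6]
force: [-1.5, 1.9, 4.0]
gripper_width: 19.6
gripper_force: 35.0
```

Request:
step_arm --pt "0 0 0" --pt "0 0 0" --pt "0 0 0" --pt "0 0 0" --pt "0 0 0" --pt "0 0 0" --pt "0 0 -0.04" --pt "0 0 -0.12" --pt "0 0 -0.25" --pt "0 0 -0.32" --pt "0 0 -0.32" --pt "0 0 -0.32" --turn '[0,0,0,0,0,0,0,0,0,0,0,0]' --fingers -1

```text
time_s: 34.15
ee_pos: [636.1, -182.9, 189.8]
ee_rot: [-179.9, -0.0, 93.6]
force: [-0.1, -0.0, -0.7]
gripper_width: 91.3
gripper_force: 0.0
```

Run:
```python
from h import *
s=env.state();f=cams.grab_frame("wrist");m=brass(f["color"]);m[:60]=0;m[262:]=0;m[:,:190]=0;m[:,325:]=0
for c in contours(m,60):
    (x,y),r=cv2.minEnclosingCircle(wplane(f,s,c,15).astype(np.float32));print("mouth@15",c.mean(0),round(x,1),round(y,1),2*r)
print(s["ee_pos"],s["time_s"])
cv2.imwrite("pics/w6.png",cv2.resize(f["color"][40:262,150:365],None,fx=2.7,fy=2.7,interpolation=cv2.INTER_CUBIC))
```

```text
mouth@15 [255.59296482 169.67839196] 636.8 -183.6 74.96907806396484
mouth@15 [255.65517241  99.31034483] 631.0 -94.4 64.8050308227539
[ 636.05471048 -182.89577136  189.79215438] 34.15
```

View pics/w6.png

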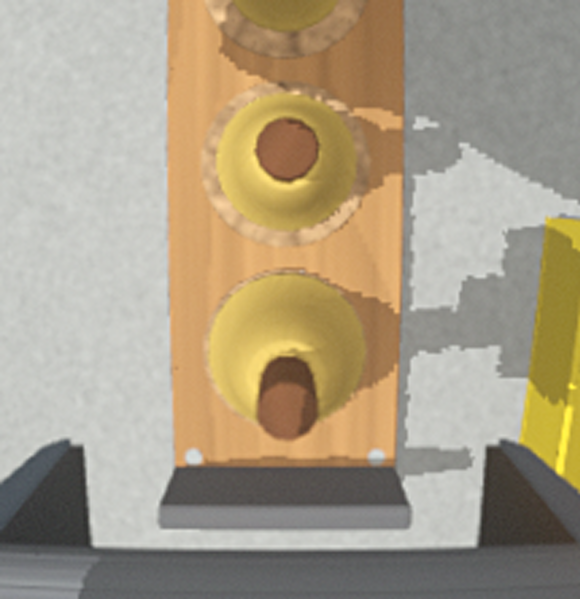

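Bell 74 covers its disc next to the stop. I pull back and take one final top check.

Request:
step_arm --pt "0 0 -0.1" --pt "0 -0.15 -0.15" --pt "0 -0.3 -0.15" --pt "0 -0.45 -0.15" --pt "0 -0.6 -0.15" --pt "0 -0.6 -0.15" --pt "0 -0.6 -0.15" --turn '[0,0,0,0,0,0,0]'

```text
time_s: 35.08
ee_pos: [457.4, -194.5, 235.2]
ee_rot: [180.0, -0.0, 93.6]
force: [-0.2, -0.4, 0.6]
gripper_width: 91.0
gripper_force: 0.0
```

Run:
```python
from h import *
f=cams.grab_frame("top");cv2.imwrite("pics/t3.png",cv2.resize(f["color"][100:180,175:355],None,fx=4.3,fy=4.3,interpolation=cv2.INTER_CUBIC))
m=brass(f["color"]);m[:110]=0;m[175:]=0;m[:,:185]=0;m[:,350:]=0
for c in contours(m,30):
    (x,y),r=cv2.minEnclosingCircle(toplane(f,c,15).astype(np.float32));print(x,y,2*r)
```

```text
617.029052734375 77.25050354003906 46.86904525756836
625.0540771484375 -9.014521598815918 57.08478546142578
631.7908325195312 -96.05107116699219 67.43726348876953
637.1410522460938 -184.1556396484375 76.89189147949219
```

View pics/t3.png

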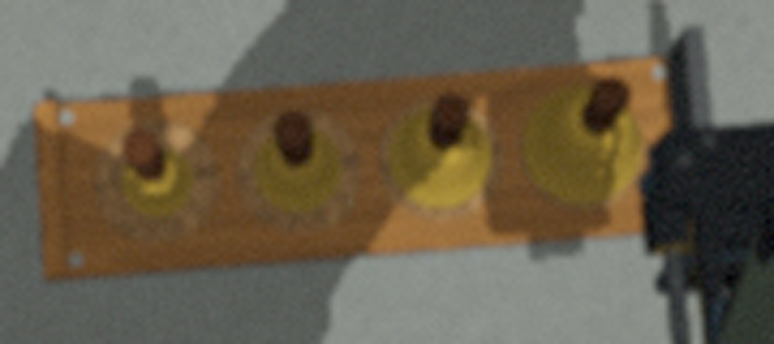

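All four stand upright on their discs in order. The top and wrist views agree to within about 2 mm, so I hand in.

```bash
python3 -c "
from workcell import env
print(env.job_done())"
```

```text
the job is handed in; nothing more can be done
None
```

The four brass bells stand upright in size order, with the 74 mm bell next to the stop and the 44 mm bell at the far end, each within about 2 mm of its disc centre; I handed the job in at about 35 s, and no verdict was returned.

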